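Stand the fallen glaze test tile back up in its row

TASK

In front of the wooden spacing rack one of the three glaze test tiles has fallen flat on its face, with its foot sticking up. Do not grip or lift it: push the upturned foot over toward the rack with a fingertip until the tile stands on its foot again, then push gently on its face to slide it straight back into the empty middle space, until the foot meets the back rail. Leave the other two tiles and the glaze pot where they stand, and finish clear of everything.

Things in the scene. Friction and masses are not known exactly. Their poses are not given: they have to be found in the camera images.
- tile_rack: fixed wooden spacing rack on the table: a back rail 216 mm long, 14 mm deep, 22 mm high, with four round-nosed spacers (8 mm wide, 12 high) that reach 26 mm forward and part it into three spaces 60 mm wide, the middle one empty; tiles stand on the table itself. Origin: foot of the rail front face, middle of the middle space, on the table; x points to the back, y to the left along the rail, z up
- fallen_tile: L-shaped brittle clay test tile, 0.06 to 0.12 kg, blue glazed face; the only one lying. Wall 54 mm high, 44 wide, 8 thick; foot 8 mm thick, reaching 50 mm back from the face. Origin: middle of the lower front edge (heel line); own x points back along the foot, y across, z up the wall. Lies face down on the table, z away from the rack, foot straight up, heel line about 80 mm in front of the rail
- fallen_tile_foot_end (a point): middle of the lower edge at the end of the fallen tile's foot, 50 mm from its origin along its own x; at first 50 mm above the table. Pushed near this end toward the rack, the tile turns about its heel line almost without sliding; after about 52 degrees it falls the rest of the way onto its foot by itself
- teal_tile: teal glazed test tile standing in its own space of the rack, same shape, size and axes as fallen_tile; to be left where it is
- yellow_tile: yellow glazed test tile standing in its own space of the rack, same shape, size and axes as fallen_tile; to be left where it is
- glaze_pot: lidded teal and blue glaze pot, 67 mm wide, 105 mm tall, standing loose on the table beside the rack's right end; origin at the centre of its base
Not all that is in view belongs to the job. Leave any green or red look-alike of the fallen_tile alone.

How it is judged:
By the outcome, as a careful person would: the job done as asked, in the order asked, and still so for the second after the job is handed in, with the robot touching nothing.
It also fails if it takes over 48 s, if anything falls off the work surface, if the arm or the gripper's body presses on something with over 40 N, if the wrist force passes 120 N, or if a joint passes its speed limit or range.

ROBOT

A 7-joint arm with a two-finger parallel gripper is mounted at the origin on a cart in front of the work surface, level with it; the furniture and walls round the work are solid. World frame = base frame: x ahead of the robot, y to its left, z up, the work surface at z = 0. Lengths are in m, angles in rad, forces in N, time in s.
With the tool pointing down it reaches from about 0.4 to 0.85 m from the base axis. Payload 10.4 kg.
Tool frame: the origin (TCP) lies midway between the tips of the shut fingers; the grasp point (between the pads) lies 19 mm behind it; z points along the fingers, y is the line along which they close (so a half turn about z gives the same grasp; the last joint's range is limited). The gripper opens to 85 mm and grips with 20 to 120 N. Pads are 22 mm wide; open, the fingers measure 114 mm over their backs; the gripper's body (76 mm by 85 mm) begins 54 mm behind the grasp point. The pads swing forward as they close: fully open they stand 13 mm farther back than shut.
Start: joints at [1.204, 0.332, -0.065, 1.46, 0.022, 1.35, -0.088], TCP at [0.211, -0.588, 0.231] pointing down, gripper open.
Joint ranges: [-2.6, 2.6], [-0.5, 2.12], [-1.47, 1.34], [0.16, 2.42], [-1.27, 4.41], [0.06, 2.06], [-2.6, 2.6]. Speed limits (rad/s): [2.22, 2.22, 2.79, 2.79, 3.14, 3.14, 3.14].

INTERFACE

Orientations are given as [roll, pitch, yaw] about the fixed x, y, z axes, in that order (R = Rz(yaw) Ry(pitch) Rx(roll)).
In Python, from rig import observe, vision, arm gives the robot as it stands.
- The arm moves only by the tool apply_moves, never from a script. Its argument "rows" is one flat list of numbers, 4 for each row, row after row: the shift along the tool's x, y, z in cm, then the turn about the tool's z in rad. In form: [dx, dy, dz, twist, dx, dy, dz, twist, ...]. A call has 1 to 5 rows; each row is the pose to reach, as a shift and turn from the pose commanded when the call began, along the tool's axes at that moment; what a row does not reach only later rows make up. A row lasts 1/10 s, in which the tool goes at most 50 mm and 8.59 degrees, less where a joint would pass 70% of its speed; a pose out of reach is approached as far as the arm can. A call with a gripper value outside its range is refused whole. "grip" is the gripper's target within -1 to 1 (fully open at 1, half-way at 0, shut at -1), set as the call begins (left out, the last holds). The fingers move at their own pace and stop on an object; the grip force is fixed at half the most. Time passes only in rows, so rows that repeat a pose let the fingers close. It gives the time, the measured TCP pose, the force, the opening and the grip force at its end, in the units of the state.
- observe(): the state, without advancing time (a new reading comes with each control period).
- vision.snapshot(name): name is "side" or "top"; returns the picture (480x640x3 uint8, blue, green, red); there is no depth.
- vision.calibration(name): a dict with "camera_matrix" (3x3 intrinsics, pixels), "R" (3x3) and "t" (3): a world point X has camera coordinates R X + t. Camera axes: x right, y down, z forward; pixel columns grow to the right and rows downward; lengths in m; the calibration is good to about 2 mm. A picture is of the moment at which its call begins. calibration takes no time and is no camera call.
- arm.hand_in(): hands the job in; it is judged then, once.
The state is a dict: "t": time; "joints": joint angles; "qvel": joint speeds; "effort": joint torques, N m; "position": TCP position; "ee_rot": TCP orientation; "contact_force": force on the tool from outside, world axes, zero at the start; "ft_torque": the same for the moment, N m; "finger_gap": finger opening in m; "grip_force": force on a finger pad.
Only numpy, scipy, OpenCV 4.12 (cv2) and the standard library are available. Lean on these libraries where they do the work, as an engineer would, in place of code of your own. Each camera call takes 0.05 s, during which the arm holds its last target. There are 200 camera calls.

## Working session

There is one attempt and no reset: what is moved stays moved. The work goes in short steps, Python scripts to look and compute and a tool call to move; the robot and the scene stay as the last step left them, time stands still between calls to the robot, and variables do not carry over. Pictures are saved under pics/ and viewed, at most 10 in all, crops included, and the job is handed in when it is done.

Besides the shell and the picture viewer there is one more tool, called after ">>>" as name(argument=value, ...) on one line, values as JSON. apply_moves: Moves the arm, as the interface text tells. Its arguments: {"type":"object","properties":{"rows":{"type":"array","items":{"type":"number"}},"grip":{"type":"number"}},"required":["rows"]}

```bash
mkdir -p pics; cat > h.py <<'E'
import numpy as np, cv2
from rig import observe, vision, arm
def ray(n,u,v):
    c=vision.calibration(n); K=np.array(c["camera_matrix"]);R=np.array(c["R"]);t=np.array(c["t"])
    return -R.T@t, R.T@np.linalg.inv(K)@np.array([u,v,1.])
def plane(n,u,v,z=0.):
    o,d=ray(n,u,v); return o+d*(z-o[2])/d[2]
def proj(n,X):
    c=vision.calibration(n); p=np.array(c["camera_matrix"])@(np.array(c["R"])@np.array(X)+np.array(c["t"])); return p[:2]/p[2]
E
python3 - <<'E'
from h import *
for n in("top","side"):
    cv2.imwrite(f"pics/{n}0.png",vision.snapshot(n)); print(n,ray(n,320,240))
s=observe();print(s["t"],s["position"],s["ee_rot"],s["finger_gap"])
E
```

```text
top (array([ 0.42478279, -0.03196247,  0.91406839]), array([ 0.14550256, -0.04829562, -0.9881938 ]))
side (array([0.41384372, 0.79133855, 0.48236707]), array([ 0.15404139, -0.89085461, -0.42740242]))
0.1 [ 0.21056315 -0.58809501  0.23059992] [-3.14029504e+00  5.68365960e-05  3.43835409e-01] 0.08544496641106678
```

View pics/top0.png

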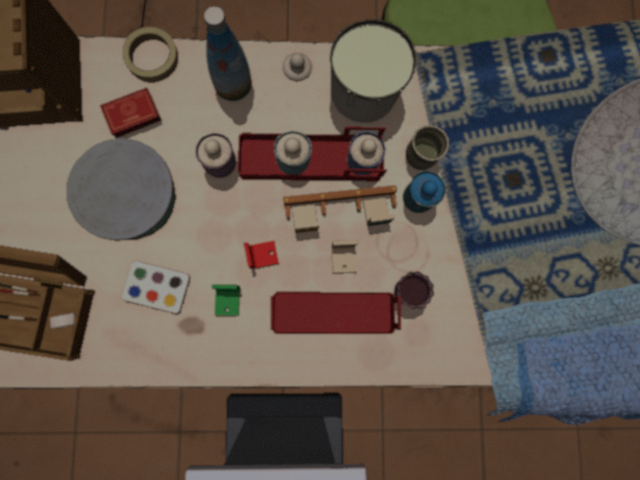

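View pics/side0.png

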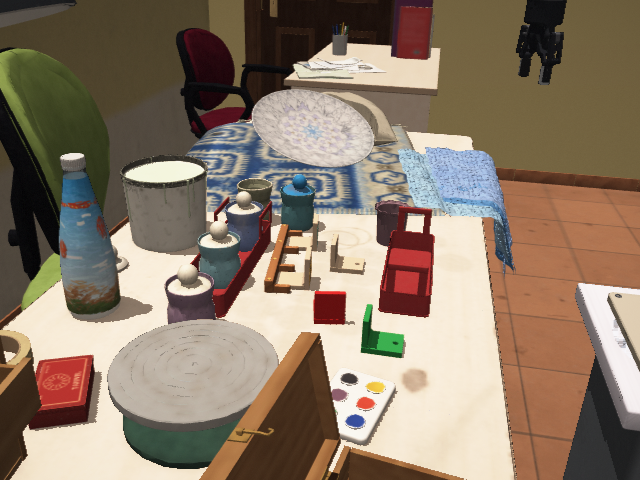

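```bash
python3 - <<'E'
from h import *
a=cv2.imread("pics/top0.png")[175:345,240:450]; b=cv2.imread("pics/side0.png")[195:325,250:450]
a=cv2.resize(a,None,fx=3.6,fy=3.6,interpolation=cv2.INTER_CUBIC)
b=cv2.resize(b,None,fx=4,fy=4,interpolation=cv2.INTER_CUBIC)
cv2.imwrite("pics/a.png",a[:600]);cv2.imwrite("pics/b.png",b)
E
```

```text
(no output)
```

View pics/a.png

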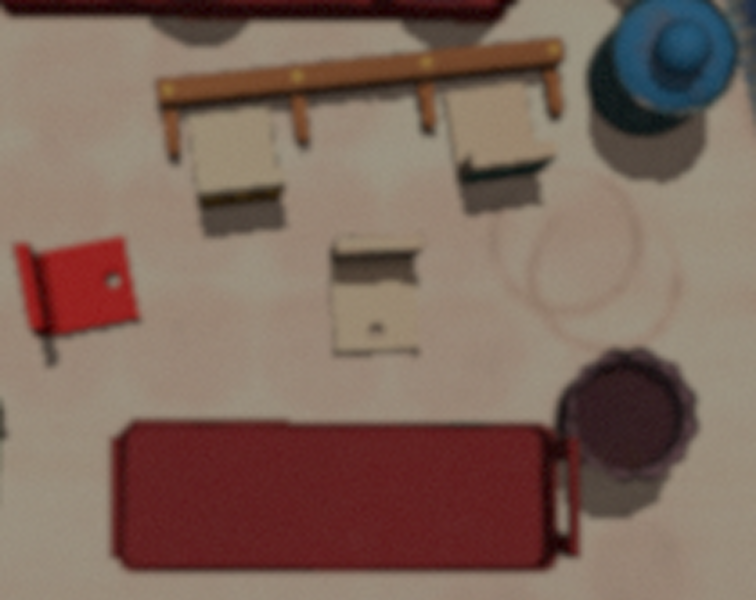

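View pics/b.png

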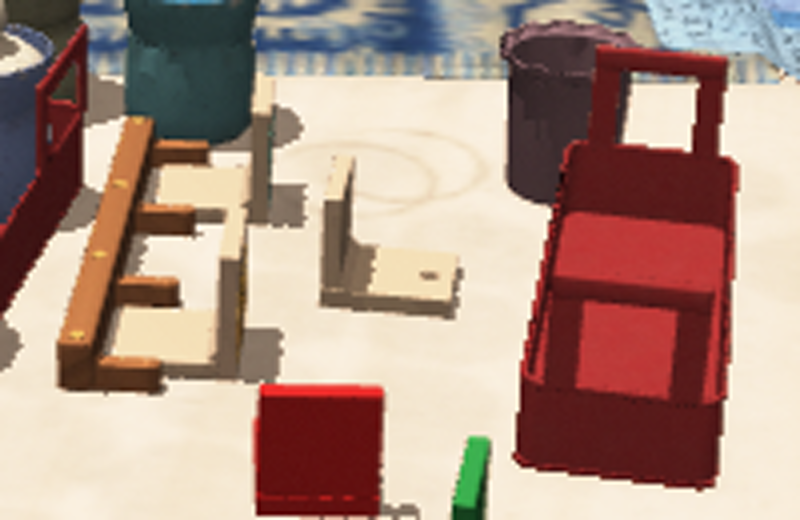

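```bash
python3 - <<'E'
from h import *
T=lambda u,v,z:np.round(plane("top",240+u/3.6,175+v/3.6,z),4)
S=lambda u,v,z:np.round(plane("side",250+u/4,195+v/4,z),4)
for nm,f,u,v,z in [("railL",T,160,103,.022),("railR",T,562,62,.022),("sp1",T,174,157,.012),("sp2",T,303,143,.012),("sp3",T,430,129,.012),("sp4",T,557,115,.012),
("wallL",T,333,352,.008),("wallR",T,419,350,.008),("footLr",T,336,249,.05),("footRr",T,420,247,.05),("footL rack",T,338,235,.05),("footR rack",T,424,234,.05),
("caddy edge L",T,290,424,.04),("caddyhandle",T,577,440,.08),
("S heelL",S,321,303,0),("S wall endL",S,450,316,0),("S foot topL",S,322,180,.05),("S rail frontR top",S,92,335,.022),("S sp1 tip",S,160,372,.012),("S caddy cornerbase",S,518,462,0)]: print(nm,f(u,v,z)[:2])
# handle height via ray pairing: top handle pt vs side handle top
def tri(a,b):
    o1,d1=ray("top",240+a[0]/3.6,175+a[1]/3.6);o2,d2=ray("side",250+b[0]/4,195+b[1]/4)
    s=np.linalg.lstsq(np.c_[d1,-d2],o2-o1,rcond=None)[0]; p,q=o1+s[0]*d1,o2+s[1]*d2; return np.round((p+q)/2,3),np.linalg.norm(p-q)
print("handle near rack",tri((577,440),(598,48)),"rim",tri((130,420),(522,375)), "foot end L robot",tri((336,249),(344,180)))
E
```

```text
railL [ 0.6242 -0.009 ]
railR [ 0.6488 -0.2196]
sp1 [ 0.5977 -0.0164]
sp2 [ 0.6059 -0.0838]
sp3 [ 0.6142 -0.1508]
sp4 [ 0.6225 -0.2184]
wallL [ 0.4966 -0.0997]
wallR [ 0.4979 -0.1445]
footLr [ 0.5447 -0.0981]
footRr [ 0.546  -0.1402]
footL rack [ 0.5517 -0.0992]
footR rack [ 0.5526 -0.1423]
caddy edge L [ 0.4582 -0.0758]
caddyhandle [ 0.4496 -0.2108]
S heelL [ 0.5492 -0.1011]
S wall endL [ 0.4956 -0.1026]
S foot topL [ 0.5529 -0.1141]
S rail frontR top [ 0.6243 -0.0137]
S sp1 tip [ 0.5963 -0.0091]
S caddy cornerbase [0.457  0.0044]
handle near rack (array([ 0.449, -0.211,  0.081]), np.float64(0.00041999354443281406)) rim (array([0.459, 0.004, 0.036]), np.float64(0.0017356986346210772)) foot end L robot (array([ 0.542, -0.098,  0.059]), np.float64(0.0019893378319363443))
```

Candidates: the tan tile at top (344,257), the red one at (262,254) and the green one at (227,300). I choose the tan tile: its foot points up, its face is down, and it lies in front of the empty middle space. Red and green are look-alikes.

The rack origin is about (0.636,-0.114) with yaw 0.119. The tile heel is about (0.551,-0.121) with yaw 0.03. The heel is 84 mm in front of the rail, which agrees with the description.

>>> apply_moves(rows=[44.4, -33.7, 0, 0.314, 44.4, -33.7, 0, 0.314, 44.4, -33.7, 0, 0.314, 44.4, -33.7, 0, 0.314, 44.4, -33.7, 0, 0.314], grip=-1)

```text
t: 0.6
position: [0.3471, -0.3783, 0.2311]
ee_rot: [3.142, 0.0, 0.03]
contact_force: [0.6, -0.5, 1.0]
finger_gap: 0.0121
grip_force: 0.0
```

>>> apply_moves(rows=[17.1, -25.2, 0, 0, 17.1, -25.2, 0, 0, 17.1, -25.2, 0, 0, 17.1, -25.2, 0, 0, 17.1, -25.2, 0, 0])

```text
t: 1.1
position: [0.4812, -0.1674, 0.2313]
ee_rot: [3.141, 0.0, 0.03]
contact_force: [0.5, -0.1, 0.7]
finger_gap: -0.0004
grip_force: 0.0
```

```bash
python3 -c "
from h import *
s=observe();print(s['position'],s['ee_rot'],s['finger_gap'])"
```

```text
[ 0.48115861 -0.16740079  0.23127257] [3.14134959e+00 7.74886042e-05 2.96317524e-02] -0.00036418473396119383
```

>>> apply_moves(rows=[3.2, -4.6, 4, 0, 3.2, -4.6, 8, 0, 3.2, -4.6, 12, 0, 3.2, -4.6, 16, 0, 3.2, -4.6, 19, 0])

```text
t: 1.6
position: [0.5099, -0.1219, 0.0385]
ee_rot: [-3.141, 0.003, 0.03]
contact_force: [0.5, 0.6, 0.8]
finger_gap: -0.0002
grip_force: 0.0
```

```bash
python3 - <<'E'
from h import *
t=vision.snapshot("top")[200:320,270:420]; s=vision.snapshot("side")[190:310,280:430]
cv2.imwrite("pics/c.png",np.hstack([cv2.resize(t,(400,320),interpolation=3),cv2.resize(s,(400,320),interpolation=3)]))
print(observe()["position"])
E
```

```text
[ 0.50805821 -0.12164717  0.03735687]
```

View pics/c.png

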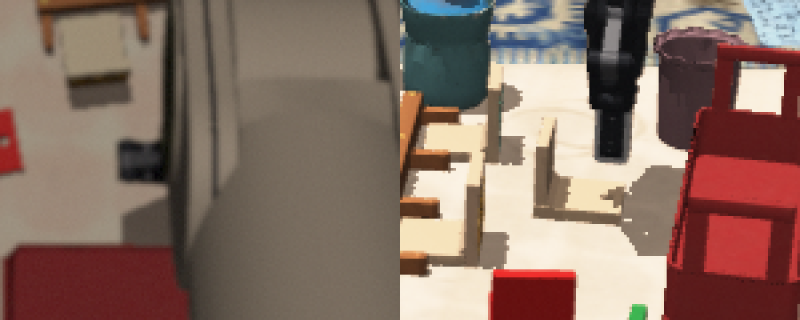

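The finger stands above the wall, just on the robot side of the upturned foot (side crop, about (610,155)). Next I push slowly toward the rack.

>>> apply_moves(rows=[1.0, 0, 0, 0, 1.4, 0, 0, 0, 1.8, 0, 0, 0, 2.2, 0, 0, 0, 2.5, 0, 0, 0])

```text
t: 2.2
position: [0.537, -0.1217, 0.042]
ee_rot: [3.141, -0.001, 0.03]
contact_force: [-0.3, -0.5, -0.2]
finger_gap: 0.0
grip_force: 0.1
```

>>> apply_moves(rows=[0.3, 0, 0, 0, 0.6, 0, 0.1, 0, 0.9, 0, 0.2, 0, 1.2, 0, 0.4, 0, 1.4, 0, 0.5, 0])

```text
t: 2.7
position: [0.5504, -0.1212, 0.036]
ee_rot: [-3.141, 0.0, 0.03]
contact_force: [-0.8, -0.3, -0.0]
finger_gap: 0.0001
grip_force: 0.1
```

```bash
python3 - <<'E'
from h import *
s=vision.snapshot("side")[190:310,280:430]
cv2.imwrite("pics/d.png",cv2.resize(s,(500,400),interpolation=3))
print(observe()["position"])
E
```

```text
[ 0.55053999 -0.12107608  0.03595619]
```

View pics/d.png

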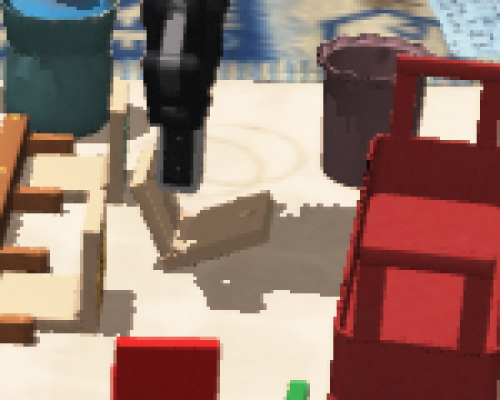

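The tile is tilting about 30° about its heel, with the heel still in place (side crop, about (165,265)). I continue.

>>> apply_moves(rows=[0.3, 0, 0.1, 0, 0.6, 0, 0.3, 0, 0.9, 0, 0.4, 0, 1.2, 0, 0.5, 0, 1.5, 0, 0.5, 0])

```text
t: 3.25
position: [0.5654, -0.1207, 0.0312]
ee_rot: [-3.142, 0.0, 0.03]
contact_force: [0.0, 0.3, -0.0]
finger_gap: 0.0001
grip_force: 0.0
```

>>> apply_moves(rows=[0.4, 0, 0, 0, 0.8, 0, 0, 0, 1.2, 0, 0, 0, 1.3, 0, 0, 0, 1.3, 0, 0, 0])

```text
t: 3.75
position: [0.5784, -0.1203, 0.0313]
ee_rot: [3.142, -0.0, 0.03]
contact_force: [-0.6, -0.2, -0.3]
finger_gap: 0.0002
grip_force: 0.0
```

```bash
python3 - <<'E'
from h import *
s=vision.snapshot("side")[190:310,280:430]
cv2.imwrite("pics/e.png",cv2.resize(s,(500,400),interpolation=3))
print(observe()["position"])
E
```

```text
[ 0.57819739 -0.12034314  0.03128588]
```

View pics/e.png

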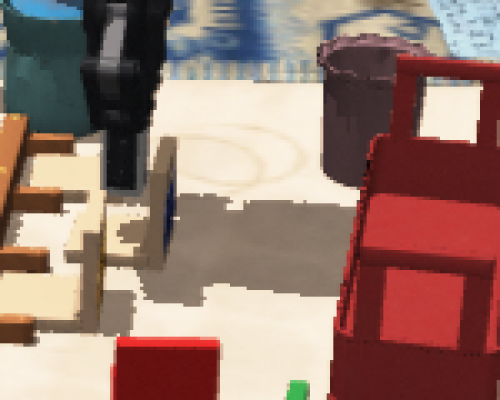

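The tile stands on its foot and the finger is over the foot, clear of the wall (side crop, wall at (165,205)). I lift straight up, go back in front of the face, turn to the rack yaw and spread the fingers a little so they push squarely.

>>> apply_moves(rows=[0, 0, -3, 0, 0, 0, -7, 0, 0, 0, -7, 0, -3, 0.3, -7, -0.05, -6.5, 0.5, -7, -0.09])

```text
t: 4.3
position: [0.5131, -0.1271, 0.1012]
ee_rot: [-3.141, -0.001, 0.122]
contact_force: [-0.6, -0.6, 0.7]
finger_gap: 0.0001
grip_force: 0.0
```

>>> apply_moves(rows=[0, 0, 0, 0, 0, 0, 0, 0, 0, 0, 3, 0, 0, 0, 6, 0, 0, 0, 7.8, 0], grip=-0.5)

```text
t: 4.8
position: [0.5135, -0.1268, 0.0214]
ee_rot: [-3.141, 0.001, 0.12]
contact_force: [0.3, 0.8, 0.0]
finger_gap: 0.0215
grip_force: 0.0
```

```bash
python3 - <<'E'
from h import *
s=vision.snapshot("side")[190:310,280:430]; t=vision.snapshot("top")[180:300,270:420]
cv2.imwrite("pics/f.png",np.hstack([cv2.resize(t,(400,320),interpolation=3),cv2.resize(s,(400,320),interpolation=3)]))
s=observe();print(s["position"],s["ee_rot"],s["finger_gap"],s["contact_force"])
E
```

```text
[ 0.5125195  -0.12650359  0.02094604] [-3.13956603  0.00331371  0.12016637] 0.02131576995620479 [-0.48665198  0.10048667  0.08591185]
```

View pics/f.png

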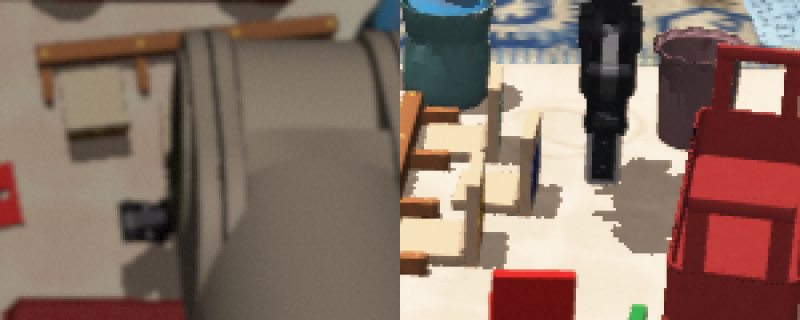

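The tile is upright and the fingers are in front of its blue face (side crop, about (600,180)). Now I push slowly.

>>> apply_moves(rows=[0.8, 0, 0, 0, 1.5, 0, 0, 0, 1.9, 0, 0, 0, 2.2, 0, 0, 0, 2.5, 0, 0, 0])

```text
t: 5.4
position: [0.5388, -0.1243, 0.0237]
ee_rot: [3.141, -0.001, 0.12]
contact_force: [-0.6, -0.4, -0.3]
finger_gap: 0.021
grip_force: 0.0
```

>>> apply_moves(rows=[0.3, 0, 0, 0, 0.6, 0, 0, 0, 0.9, 0, 0, 0, 1.2, 0, 0, 0, 1.5, 0, 0, 0])

```text
t: 5.9
position: [0.5532, -0.1225, 0.0233]
ee_rot: [3.142, 0.0, 0.12]
contact_force: [-1.4, 0.3, 0.6]
finger_gap: 0.021
grip_force: 0.4
```

>>> apply_moves(rows=[0.3, 0, 0, 0, 0.6, 0, 0, 0, 0.9, 0, 0, 0, 1.2, 0, 0, 0, 1.4, 0, 0, 0])

```text
t: 6.4
position: [0.5673, -0.1208, 0.0233]
ee_rot: [3.142, -0.0, 0.12]
contact_force: [-1.2, 1.1, 1.2]
finger_gap: 0.0214
grip_force: 0.4
```

```bash
python3 - <<'E'
from h import *
s=vision.snapshot("side")[190:310,260:410]
cv2.imwrite("pics/g.png",cv2.resize(s,(750,600),interpolation=3))
s=observe();print(s["position"],s["ee_rot"],s["contact_force"])
E
```

```text
[ 0.56752785 -0.12069029  0.02332941] [-3.14155426e+00 -3.84259984e-04  1.19901263e-01] [-0.77278897 -0.19222414  0.48478651]
```

View pics/g.png

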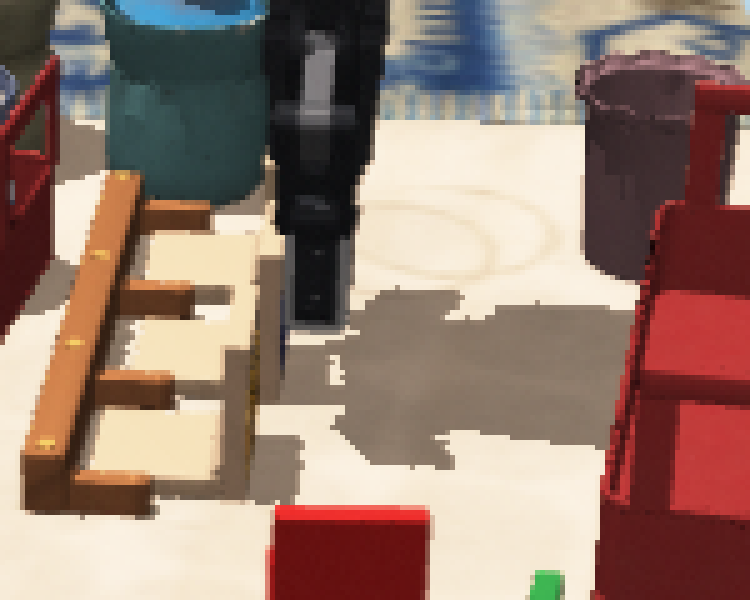

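The tile is entering the middle space squarely, with a small gap to the rail still left. I finish with small steps and watch the force.

>>> apply_moves(rows=[0.2, 0, 0, 0, 0.3, 0, 0, 0, 0.4, 0, 0, 0, 0.5, 0, 0, 0, 0.6, 0, 0, 0])

```text
t: 6.95
position: [0.573, -0.1201, 0.0233]
ee_rot: [3.142, -0.0, 0.12]
contact_force: [-0.9, -0.2, 0.4]
finger_gap: 0.0212
grip_force: 0.1
```

>>> apply_moves(rows=[0.1, 0, 0, 0, 0.1, 0, 0, 0])

```text
t: 7.15
position: [0.5742, -0.12, 0.0234]
ee_rot: [3.142, -0.0, 0.12]
contact_force: [-0.4, 1.1, 0.0]
finger_gap: 0.0208
grip_force: 0.0
```

>>> apply_moves(rows=[0.1, 0, 0, 0, 0.1, 0, 0, 0])

```text
t: 7.35
position: [0.5751, -0.1199, 0.0234]
ee_rot: [3.141, -0.0, 0.12]
contact_force: [-1.2, -0.3, -0.4]
finger_gap: 0.0217
grip_force: 0.0
```

>>> apply_moves(rows=[0.1, 0, 0, 0, 0.1, 0, 0, 0])

```text
t: 7.55
position: [0.5761, -0.1198, 0.0234]
ee_rot: [3.141, -0.0, 0.12]
contact_force: [-0.2, -0.3, -0.2]
finger_gap: 0.0216
grip_force: 0.0
```

>>> apply_moves(rows=[0.1, 0, 0, 0, 0.1, 0, 0, 0])

```text
t: 7.75
position: [0.5771, -0.1197, 0.0233]
ee_rot: [3.142, -0.0, 0.12]
contact_force: [-0.1, -0.5, -0.2]
finger_gap: 0.0213
grip_force: 0.0
```

>>> apply_moves(rows=[0.1, 0, 0, 0, 0.1, 0, 0, 0])

```text
t: 7.95
position: [0.5771, -0.1197, 0.0232]
ee_rot: [3.142, 0.002, 0.12]
contact_force: [-4.7, -0.9, 3.8]
finger_gap: 0.0216
grip_force: 2.5
```

The force rose to about 5 N with no further motion, so the foot has met the rail. I back off and retreat.

>>> apply_moves(rows=[-0.3, 0, 0, 0, -1.5, 0, 0, 0, -4, 0, 0, 0, -4, 0, -5, 0, -4, 0, -10, 0])

```text
t: 8.45
position: [0.5365, -0.1242, 0.1234]
ee_rot: [-3.14, 0.003, 0.12]
contact_force: [1.8, -0.4, 0.5]
finger_gap: 0.0214
grip_force: 0.0
```

>>> apply_moves(rows=[0, 0, -5, 0, 0, 0, -10, 0, -4, 5, -12, 0, -8, 9, -12, 0, -10, 13, -12, 0])

```text
t: 8.95
position: [0.4609, -0.2509, 0.2443]
ee_rot: [3.14, -0.002, 0.121]
contact_force: [1.3, -1.1, 0.0]
finger_gap: 0.0213
grip_force: 0.0
```

>>> apply_moves(rows=[-4, 4, 0, 0, -7, 8, 0, 0, -9, 12, 0, 0, -9, 16, 0, 0, -9, 16, 0, 0])

```text
t: 9.45
position: [0.3891, -0.4249, 0.242]
ee_rot: [3.14, 0.001, 0.113]
contact_force: [-0.3, 0.8, -0.3]
finger_gap: 0.0217
grip_force: 0.0
```

```bash
python3 - <<'E'
from h import *
t=vision.snapshot("top")[175:285,265:415]; s=vision.snapshot("side")[190:310,260:410]
cv2.imwrite("pics/z.png",np.hstack([cv2.resize(t,(400,293),interpolation=3),cv2.resize(s,(400,320),interpolation=3)[:293]]))
print(observe()["position"])
E
```

```text
[ 0.39141723 -0.41993505  0.24241103]
```

View pics/z.png

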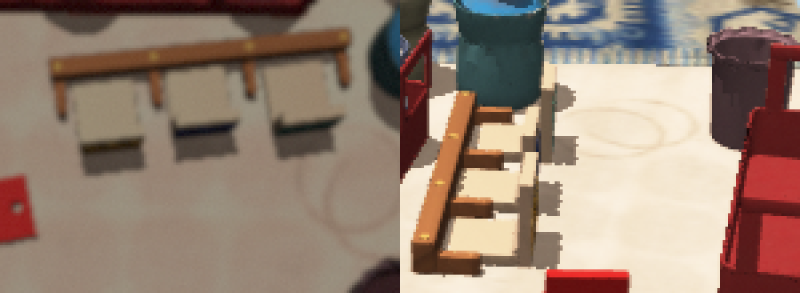

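The fallen tile now stands squarely in the middle space with its foot at the rail (top crop, about (200,100)). The other tiles and the pot look unmoved.

```bash
python3 -c "
from rig import arm
print(arm.hand_in())"
```

```text
the job is handed in; nothing more can be done
None
```

The fallen tile was pushed upright and slid back into the middle space until its foot met the rail. The last pictures showed the other two tiles and the pot unmoved and the arm clear, and the job was handed in at about 9.5 s of the 48 s allowed.

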